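# Close the test box and tally the part

### The arm

A 7-joint arm with a two-finger parallel gripper is mounted at the origin on the work surface. World frame = base frame: x ahead of the robot, y to its left, z up, the work surface at z = 0. Lengths are in m, angles in rad, forces in N, time in s.
With the tool pointing down it reaches from about 0.425 to 0.95 m from the base axis. Payload 16.7 kg.
Tool frame: the origin (TCP) lies at the very end of the fingers, on their centre line; the grasp point (between the pads) lies 19 mm behind it; z points along the fingers, y is the line along which they close (so a half turn about z gives the same grasp; the last joint's range is limited). The gripper opens to 94 mm and grips with 3 to 60 N. Pads are 16 mm wide; open, the fingers measure 119 mm over their backs; the gripper's body (75 mm by 177 mm) begins 78 mm behind the grasp point.
Start: joints at [-1.298, 0.426, 0.074, 1.606, -0.034, 1.111, -0.067], TCP at [0.277, 0.616, 0.205] pointing down, gripper open.
Joint ranges: [-2.85, 2.85], [-0.5, 2.14], [-1.23, 1.37], [0.21, 2.46], [-1.02, 4.16], [0.16, 2.05], [-2.73, 2.73]. Speed limits (rad/s): [1.89, 1.89, 2.39, 2.39, 3.01, 3.01, 3.01].

### API

Orientations are given as a unit quaternion [x, y, z, w].
In Python, from workcell import * gives the robot as it stands.
- The arm moves only by the tool apply_moves, never from a script. Its argument "motion" is a list of rows, each a list of 7 numbers: the finger opening in mm, from 0 to 94, then the shift along the world's x, y, z in mm, then the turn, a rotation vector about the world's x, y, z in degrees. In form: [[fingers, tx, ty, tz, ax, ay, az], ...]. A call has exactly 8 rows; each row shifts and turns the commanded pose from where the row before left it; what a row does not reach is not made up. A row lasts 1/10 s, in which the tool goes at most 50 mm and 8.59 degrees, less where a joint would pass 70% of its speed; a pose out of reach is approached as far as the arm can. A call with a gripper value outside its range is refused whole. The fingers move at their own pace and stop on an object; the grip force is fixed at half the most. Time passes only in rows, so rows that do not move let the fingers close, or fill a call up. It gives the time, the measured TCP pose, the force, the opening and the grip force at its end, in the units of the state.
- state(): the state, without advancing time (a new reading comes with each control period).
- camera(name): name is "scene" or "top" or "wrist"; returns the picture (384x512x3 uint8, red, green, blue); there is no depth.
- calibration(name): a dict with "mtx" (3x3 intrinsics, pixels), "D" ([k1, k2, p1, p2, k3] as OpenCV has them; the pictures are not rectified), "rvec" (rotation vector, rad) and "tvec" (3), from world to camera coordinates, as OpenCV has them; the wrist camera has in their place "tool_from_camera" (4x4, takes a point from camera to tool coordinates, whose origin is the TCP and whose axes are the flange's). Camera axes: x right, y down, z forward; pixel columns grow to the right and rows downward; lengths in m; the calibration is good to about 2 mm. A picture is of the moment at which its call begins: read the wrist's pose just before it. calibration takes no time and is no camera call.
- sign_off(): hands the job in; it is judged then, once.
The state is a dict: "clock": time; "joints": joint angles; "joint_velocities": joint speeds; "tau": joint torques, N m; "ee_pos": TCP position; "ee_rot": TCP orientation; "contact_force": force on the tool from outside, world axes, zero at the start; "wrist_torque": the same for the moment, N m; "gripper_width": finger opening in m; "gripper_force": force on a finger pad.
Only numpy, scipy, OpenCV 4.12 (cv2) and the standard library are available. Lean on these libraries where they do the work, as an engineer would, in place of code of your own. Each camera call takes 0.05 s, during which the arm holds its last target. There are 200 camera calls.

### The job

The module is lying ready in the test box. Swing the box's clear lid down and press its tab fully home until the lid latches shut and stays shut by itself. Only then, to count the part, swing the lever of the tally counter all the way to its stop and let go so that it springs back; leave the bin, the reel and the carton where they are.

Things in the scene. Friction and masses are not known exactly. Their poses are not given: they have to be found in the camera images.
- testbox: Test box fixed to the bench. Origin: underside centre of its tray, on the bench top. Own +x runs from the lid's hinge side (near the robot) to the latch side; z up. Grey tray 200 x 200 mm, rim 90 mm high, on a base plate x -130 to +150, y -122 to +122 mm, 12 mm thick. Two 18 mm square posts at x +135, y -111 and +111 mm carry the hood. The module inside is fixed.
- hood (a point): Lower edge, nearest the robot, of the box's fixed LED lamp hood. In the box's frame the hood spans x +60 to +145, y -120 to +120, z 288 to 317 mm. It leaves no room for an upright gripper over the lid's tab: lean the tool back to the hinge side, 30 to 45 degrees from vertical, fingers pointing down and to the box's +x, closing line along the box's y.
- lid (a joint): Lid angle, rad: 0 shut, larger is more open (end 1.4). Clear plate with black rim, 200 mm wide, reaching 200 mm from the hinge axis, then a tab. The hinge is stiff and sprung: open, it stands by itself at 0.7 to 1.1 rad, outer face to the robot; shut it by pushing that face away from the robot and down. A few newtons move it until it meets the latch.
- lid_tab (a point): Centre of the outer (upper) face of the lid's tab, 90 mm wide along the box's y, 34 mm long; moves with the lid. 215 mm out from the hinge axis; rim and tab faces lie 10 mm outside the hinge axis plane (100 mm above the bench when shut), the clear pane 3 mm lower. Site x: along the lid away from the hinge; z: out of the outer face. The tab's edge is 17 mm further out.
- lid_hinge_axis (a point): Middle of the lid's hinge axis, which is parallel to the box's y: 100 mm to the hinge side of the box's origin, 90 mm above the bench.
- latch (a point): Middle of the sprung latch bar on the box's far wall, 76 mm above the bench. Below about 0.1 rad the catch under the lid's tab rides on it; pushing past takes about 8 to 12 N at the tab, then the lid snaps to below 0.01 rad and stays shut by itself. A lid that has not passed it rises to about 0.3 rad when let go.
- counter: Bench tally counter, fixed to the bench: grey metal block 85 x 100 mm, 55 mm high, on a base plate 110 x 120 mm, with a row of white number wheels in its +x face and a flat steel lever on top. Stands on the left or on the right of the test box. Origin: centre of its underside. The lever turns about the vertical axis through this origin.
- lever (a joint): Angle of the counter's lever, rad: 0 at rest, growing counter-clockwise seen from above, stop at 1.0. At 0 the lever points 0.5 rad clockwise of the counter's own +x, at the stop 0.5 rad counter-clockwise of it. Sprung: it takes about 1.5 N at the knob to start and 4 N at the stop, and returns to 0 when let go.
- lever_knob (a point): Top centre of the upright black round handle at the lever's end: 18 mm in diameter, 80 mm from the lever's axis, standing from 61 to 116 mm above the bench (the lever arm's top is 69 mm above the bench).
- bin: Bystander: open blue parts bin 130 x 100 x 60 mm, loose, on the other side of the test box from the counter. Origin: centre of its underside.
- reel: Bystander: blue component reel 150 mm in diameter, 16 mm high, lying flat to the right of the test box, far side. Origin: centre of its underside.
- carton: Bystander: white carton 70 x 110 x 50 mm, loose, to the left of the test box, far side. Origin: centre of its underside.
Things that resemble listed ones, but are neither listed nor needed, are in the scene too. There is more than one size of the counter; the one meant has the size given above.

How it is judged:
On the way, in this order (a step that is already met when the one before it is completed fails the run):
1. the lid is shut and latched (value of joint lid below 0.03 rad), for 0.2 s.
2. the lever is swung to its stop with the lid shut (value of joint lever above 0.93 rad and value of joint lid below 0.03 rad), for 0.1 s.
At the end, for the whole second after the job is handed in: The lid is shut and latched (within 0.03 rad of fully shut) and the counter's lever, after having been swung to within 0.07 rad of its stop, is back at rest (within 0.08 rad) (value of joint lid below 0.03 rad and value of joint lever below 0.08 rad); the robot touches nothing.
It fails at once if the counter's lever is swung before the lid is shut (value of joint lever above 0.5 rad and value of joint lid above 0.08 rad).
It fails at once if the bin, the reel or the carton is moved by more than 30 mm (distance of any of bin, reel, carton from where it was at the start of the episode above 0.03 m).
It also fails if it takes over 58 s, if anything falls off the work surface, if the arm or the gripper's body presses on something with over 40 N, if the wrist force passes 120 N, or if a joint passes its speed limit or range.

## Working session

There is one attempt and no reset: what is moved stays moved. The work goes in short steps, Python scripts to look and compute and a tool call to move; the robot and the scene stay as the last step left them, time stands still between calls to the robot, and variables do not carry over. Pictures are saved under pics/ and viewed, at most 10 in all, crops included, and the job is handed in when it is done.

Besides the shell and the picture viewer there is one more tool, called after ">>>" as a command line: name --pt "numbers of a row" for each row, then --argument value for the rest. apply_moves: Moves the arm, as the interface text tells. Its arguments: {"type":"object","properties":{"motion":{"type":"array"}},"required":["motion"]}

```bash
mkdir -p pics; python3 - <<'E'
from workcell import *
import cv2
for n in("scene","top"):
    cv2.imwrite(f"pics/{n}0.png",camera(n)[:,:,::-1])
    print(n,calibration(n))
s=state();print(s)
E
```

```text
scene {'mtx': array([[425.91246152,   0.        , 252.449091  ],
       [  0.        , 425.91246152, 188.21415928],
       [  0.        ,   0.        ,   1.        ]]), 'D': array([0.02913207, 0.        , 0.        , 0.        , 0.        ]), 'rvec': array([ 1.47022291,  2.17203928, -0.82815426]), 'tvec': array([ 0.18717348, -0.19241999,  1.64008089])}
top {'mtx': array([[478.10732221,   0.        , 251.4991592 ],
       [  0.        , 478.10732221, 187.289297  ],
       [  0.        ,   0.        ,   1.        ]]), 'D': array([-0.01028556,  0.        ,  0.        ,  0.        ,  0.        ]), 'rvec': array([ 2.13263208, -2.17234685,  0.15830955]), 'tvec': array([0.00752137, 0.51292262, 1.65309221])}
{'clock': 0.1, 'joints': array([-1.29750585,  0.42668844,  0.07386003,  1.60649362, -0.03408765,
        1.11080364, -0.0671179 ]), 'joint_velocities': array([-0.00024452, -0.00187902,  0.00101031, -0.00091172,  0.00027486,
       -0.00153325, -0.00139662]), 'tau': array([ 8.90539406e-03, -9.37461019e+01,  3.67774934e+00, -4.55030644e+01,
       -4.84932843e-02,  1.69060507e-02,  3.55656982e-05]), 'ee_pos': array([0.27683533, 0.61521094, 0.20485498]), 'ee_rot': array([ 2.09848174e-01,  9.77733820e-01, -5.62187958e-04, -7.23593930e-05]), 'contact_force': array([0.09790488, 0.2469582 , 0.11526626]), 'wrist_torque': array([ 0.02945057,  0.02147718, -0.02050869]), 'gripper_force': 0.0, 'gripper_width': 0.09359517588407028}
```

View pics/scene0.png

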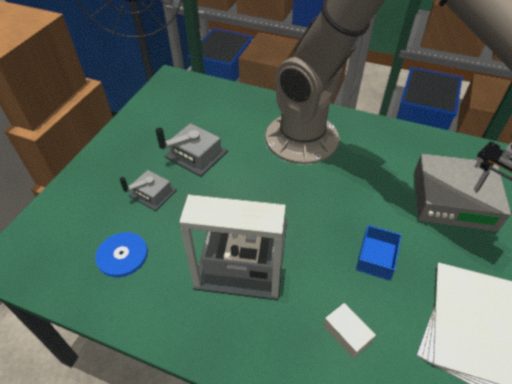

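View pics/top0.png

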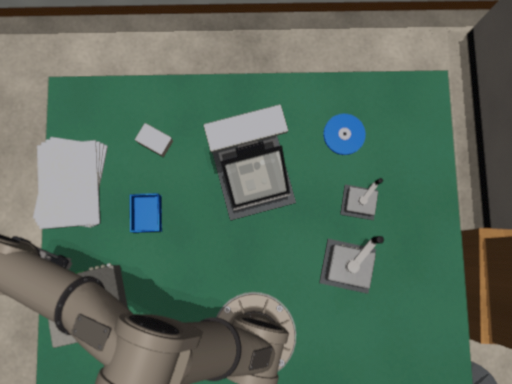

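Scene view: the box with its hood is at about (235,245), the bin at (380,252), the carton at (350,328) and the reel at (122,254).

In the top view there are two counters, at about (350,265) and (360,201). At ~290 px/m the 110x120 mm base plate should be about 32x35 px. That fits the smaller one at (360,201); the other is about 50 px. I'll confirm with an enlarged crop.

```bash
python3 - <<'E'
import cv2,numpy as np
t=cv2.imread("pics/top0.png")
a=cv2.resize(t[165:295,315:395],None,fx=4.5,fy=4.5,interpolation=cv2.INTER_CUBIC)
b=cv2.resize(t[100:230,200:300],None,fx=4.5,fy=4.5,interpolation=cv2.INTER_CUBIC)
o=np.hstack([a[:585],b[:585]])[:, :800];cv2.imwrite("pics/c1.png",o);print(o.shape,a.shape)
E
```

```text
(585, 800, 3) (585, 360, 3)
```

View pics/c1.png

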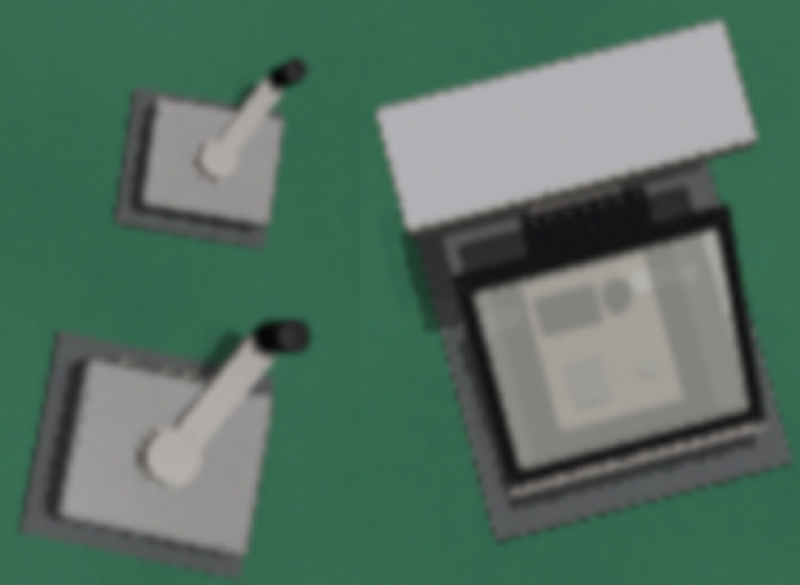

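The upper-left counter (top view ~(360,201)) has a base plate of about 34 x 30 px, or 117 x 103 mm. That matches 120x110, so it's the one meant, and the lower one at (350,265) is too big. The right half of the crop shows the hood, the base plate and the open lid with its black tab at about (584,210).

```bash
cat > h.py <<'E'
from workcell import *
import numpy as np,cv2
from scipy.optimize import least_squares
from scipy.spatial.transform import Rotation as R
def proj(n,P):
    c=calibration(n);return cv2.projectPoints(np.array(P,float).reshape(-1,1,3),c["rvec"],c["tvec"],c["mtx"],c["D"])[0][:,0]
def w(p,P):
    P=np.array(P,float);c,s=np.cos(p[2]),np.sin(p[2])
    return np.c_[p[0]+c*P[:,0]-s*P[:,1],p[1]+s*P[:,0]+c*P[:,1],P[:,2]]
E
python3 - <<'E'
from h import *
A=lambda l:np.array(l)/4.5+[315,165]-.4
B=lambda l:(np.array(l)-[360,0])/4.5+[200,100]-.4
# counter
P=[[-.0425,.05,.055],[.0425,.05,.055],[.0425,-.05,.055],[-.0425,-.05,.055],[-.055,.06,.006],[-.055,-.06,.006],[.055,.06,.006],[0,0,.07],[.08*np.cos(.5),-.08*np.sin(.5),.116]]
u=A([[145,205],[157,97],[283,118],[268,224],[115,222],[265,247],[137,90],[217,160],[293,68]])
r=least_squares(lambda p:(proj("top",w(p,P))-u).ravel(),[.5,-.3,0],loss='soft_l1');print("counter",r.x,r.fun.reshape(-1,2).round(1).tolist(),w(r.x,P[-1:]))
P=[[.145,.12,.317],[.145,-.12,.317],[.06,-.12,.317],[.06,.12,.317],[-.13,.122,.012],[-.13,-.122,.012]]
u=B([[377,108],[722,20],[757,140],[412,230],[497,540],[790,463]])
def lid(a,l):
    l=np.array(l,float);d=l[:,0];n=l[:,2]
    return np.c_[-.1+d*np.cos(a)-n*np.sin(a),l[:,1],.09+d*np.sin(a)+n*np.cos(a)]
L=[[.2,.1,.01],[.2,-.1,.01]]
ul=B([[455,285],[728,207]])
f=lambda p:np.r_[(proj("top",w(p,P))-u),(proj("top",w(p,lid(p[3],L)))-ul)].ravel()
r=least_squares(f,[.6,0,.2,.9],loss='soft_l1');p=r.x;print("box",p,r.fun.reshape(-1,2).round(1).tolist())
for q in([.215,0,.01],[.2,0,.01],[.1,0,.007]):print("lid",w(p,lid(p[3],[q])))
print("tab shut",w(p,lid(0,[[.215,0,.01]])), "hood edge",w(p,[[.06,0,.288]]))
E
```

```text
counter [ 0.45739709 -0.38597829 -0.17891206] [[-0.6, -0.1], [-0.1, -0.0], [0.2, -0.1], [0.5, 0.3], [0.0, 0.4], [-0.0, 0.2], [-0.8, -0.4], [0.2, -0.3], [0.4, 0.0]] [[ 0.5196576  -0.43621403  0.116     ]]
box [ 0.55604029 -0.00980948  0.2437998   0.78454606] [[-0.2, 0.3], [0.3, -0.1], [0.2, -0.3], [-1.0, 0.0], [-0.3, 0.4], [0.7, -0.2], [-0.3, -0.7], [0.6, 0.5]]
lid [[0.59979922 0.00107546 0.24897545]]
lid [[ 0.58949751 -0.00148707  0.23837789]]
lid [[ 0.52287629 -0.01805895  0.16560436]]
tab shut [[0.66763949 0.01795058 0.1       ]] hood edge [[0.61426596 0.00467403 0.288     ]]
```

```bash
cat >> h.py <<'E'
box=[.5560,-.0098,.2438]; cnt=[.4574,-.3860,-.1789]
def goal(x,z,lean,y=0):
    p=w(box,[[x,y,z]])[0]; l=np.radians(lean);c,s=np.cos(box[2]),np.sin(box[2])
    Z=np.array([c*np.sin(l),s*np.sin(l),-np.cos(l)]);Y=np.array([-s,c,0])
    return p,R.from_matrix(np.c_[np.cross(Y,Z),Y,Z])
def tab(a,r=.218,n=.01):return -.1+r*np.cos(a)-n*np.sin(a),.09+r*np.sin(a)+n*np.cos(a)
def delta(p,r):
    s=state();print("d mm",((p-s["ee_pos"])*1e3).round(1),"rot",np.degrees((r*R.from_quat(s["ee_rot"]).inv()).as_rotvec()).round(1))
def boxpose():
    s=state();c,q=np.cos(box[2]),np.sin(box[2]);d=s["ee_pos"]-[box[0],box[1],0]
    print("box xyz",np.round([c*d[0]+q*d[1],-q*d[0]+c*d[1],d[2]],4),"F",s["contact_force"].round(1),"j",s["joints"].round(2),"t",s["clock"])
E
python3 - <<'E'
from h import *
delta(*goal(-.02,.31,45)); p0=goal(-.02,.31,45)[0]
for a in(.75,.6,.45,.3,.2,.1,.05,0): print(a,np.round(tab(a),3),((goal(*tab(a),45)[0]-p0)*1e3).round())
E
```

```text
d mm [ 259.8 -629.8  105.1] rot [ -4.  -45.6  36.2]
0.75 [0.053 0.246] [ 71.  18. -64.]
0.6 [0.074 0.221] [ 91.  23. -89.]
0.45 [0.092 0.194] [ 109.   27. -116.]
0.3 [0.105 0.164] [ 122.   30. -146.]
0.2 [0.112 0.143] [ 128.   32. -167.]
0.1 [0.116 0.122] [ 132.   33. -188.]
0.05 [0.117 0.111] [ 133.   33. -199.]
0 [0.118 0.1  ] [ 134.   33. -210.]
```

>>> apply_moves --pt "0 10 -38 13 -0.25 -2.85 2.26" --pt "0 10 -40 13 -0.25 -2.85 2.26" --pt "0 14 -40 13 -0.25 -2.85 2.26" --pt "0 16 -40 13 -0.25 -2.85 2.26" --pt "0 16 -40 13 -0.25 -2.85 2.26" --pt "0 16 -40 13 -0.25 -2.85 2.26" --pt "0 16 -40 13 -0.25 -2.85 2.26" --pt "0 16 -40 13 -0.25 -2.85 2.26"

```text
clock: 0.9
ee_pos: [0.3913, 0.2958, 0.3097]
ee_rot: [0.05, 0.979, 0.024, 0.197]
contact_force: [1.3, 1.1, 0.7]
gripper_width: 0.0335
gripper_force: 0.0
```

```bash
python3 - <<'E'
from h import *
delta(*goal(-.02,.31,45));boxpose()
E
```

```text
d mm [ 1.453e+02 -3.105e+02  3.000e-01] rot [ -2.1 -22.7  18. ]
box xyz [-0.086   0.3364  0.3097] F [1.3 1.1 0.7] j [-1.22 -0.17  0.17  2.12  0.43  1.    0.22] t 0.9
```

>>> apply_moves --pt "0 18 -39 0 -0.25 -2.85 2.26" --pt "0 18 -39 0 -0.25 -2.85 2.26" --pt "0 18 -39 0 -0.25 -2.85 2.26" --pt "0 18 -39 0 -0.25 -2.85 2.26" --pt "0 18 -39 0 -0.25 -2.85 2.26" --pt "0 18 -39 0 -0.25 -2.85 2.26" --pt "0 18 -38 0 -0.25 -2.85 2.26" --pt "0 19 -38 0 -0.25 -2.85 2.26"

```text
clock: 1.7
ee_pos: [0.5348, -0.0117, 0.3097]
ee_rot: [-0.111, 0.917, 0.047, 0.379]
contact_force: [0.1, 0.8, 0.5]
gripper_width: 0.0007
gripper_force: 0.0
```

```bash
python3 - <<'E'
from h import *
delta(*goal(-.02,.31,45));boxpose()
E
```

```text
d mm [ 1.8 -2.9  0.3] rot [-0.1 -0.1  0.1]
box xyz [-0.021   0.0033  0.3097] F [0.1 0.8 0.5] j [-0.9  -0.49  0.68  2.39  0.63  0.4   1.17] t 1.7
```

>>> apply_moves --pt "0 18 4 -16 0 0 0" --pt "0 18 4 -16 0 0 0" --pt "0 18 5 -16 0 0 0" --pt "0 18 5 -16 0 0 0" --pt "0 10 2 -12 0 0 0" --pt "0 10 3 -13 0 0 0" --pt "0 9 2 -13 0 0 0" --pt "0 9 2 -14 0 0 0"

```text
clock: 2.5
ee_pos: [0.6169, 0.0184, 0.222]
ee_rot: [-0.112, 0.918, 0.047, 0.379]
contact_force: [-0.4, -0.2, 1.1]
gripper_width: 0.0004
gripper_force: 0.5
```

```bash
python3 - <<'E'
from h import *
delta(*goal(*tab(.3),45));boxpose()
cv2.imwrite("pics/s2.png",cv2.resize(camera("scene")[150:330,140:380,::-1],None,fx=3,fy=3))
E
```

```text
d mm [ 41.2  -2.8 -58. ] rot [-0.  -0.2  0. ]
box xyz [0.066  0.0127 0.222 ] F [-0.4 -0.2  1.1] j [-1.53 -0.31  1.37  2.38  1.4   0.16  0.44] t 2.5
```

View pics/s2.png

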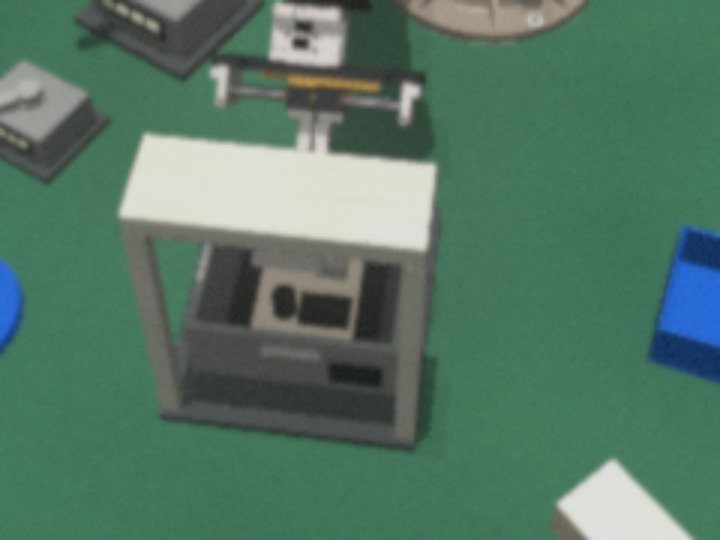

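The picture shows the gripper leaning in over the lid behind the hood, at about (315,140). Joints 3 and 6 have run into their range limits, so I'll fit the kinematics before going further.

```bash
cat > k.py <<'E'
import numpy as np
from scipy.spatial.transform import Rotation as R
from scipy.optimize import least_squares
S=[([-1.29750585,0.42668844,0.07386003,1.60649362,-0.03408765,1.11080364,-0.0671179],[.27684,.61521,.20485],[.20985,.97773,-.00056,-.00007]),
([-1.22,-.17,.17,2.12,.43,1.0,.22],[.3913,.2958,.3097],[.05,.979,.024,.197]),
([-.9,-.49,.68,2.39,.63,.4,1.17],[.5348,-.0117,.3097],[-.111,.917,.047,.379]),
([-1.53,-.31,1.37,2.38,1.4,.16,.44],[.6169,.0184,.222],[-.112,.918,.047,.379])]
# params: base yaw, h,L1,L2,L3,e(elbow offset),tool yaw ; s: signs
def fk(q,P,s):
    y,h,L1,L2,L3,e,e2,ty=P
    q=np.array(q)*s
    z=lambda a:R.from_rotvec([0,0,a]);Y=lambda a:R.from_rotvec([0,a,0])
    r=z(y+q[0])*Y(q[1])*z(q[2]);p=np.array([0,0,h])+r.apply([e,0,L1])
    r=r*Y(q[3]);p=p+r.apply([-e,0,L2])
    r=r*z(q[4])*Y(q[5]);p=p+r.apply([e2,0,L3])
    return p,r*z(q[6])*z(ty)
E
cat > fit.py <<'E'
from k import *
import itertools
best=[]
for s1,s3,s5,s7 in itertools.product([1,-1],repeat=4):
  s=np.array([s1,1,s3,1,s5,1,s7])
  def f(P):
    o=[]
    for q,p,r in S:
        a,b=fk(q,P,s);o+=list((a-p)*3)+list((b*R.from_quat(r).inv()).as_rotvec())
    return o
  for y0 in(-2,0,2):
   for t0 in(0,2,-2):
    r=least_squares(f,[y0,.35,.45,.45,.3,0,0,t0]);best.append((r.cost,s,r.x))
best.sort(key=lambda b:b[0])
for b in best[:3]:print(b[0],b[1],b[2].round(4))
E
python3 fit.py
```

```text
0.00782991517994716 [-1  1 -1  1 -1  1 -1] [-0.0834  0.3329  0.5667  0.5336  0.4039 -0.0131  0.0141  1.502 ]
0.007829915179947272 [-1  1 -1  1 -1  1 -1] [-0.0834  0.3329  0.5667  0.5336  0.4039 -0.0131  0.0141 -4.7812]
0.00782991517994736 [-1  1 -1  1 -1  1 -1] [-0.0834  0.3329  0.5667  0.5336  0.4039 -0.0131  0.0141  1.502 ]
```

>>> apply_moves --pt "0 -10 -3 12 0 0 0" --pt "0 -15 -4 15 0 0 0" --pt "0 -15 -4 15 0 0 0" --pt "0 -15 -4 15 0 0 0" --pt "0 -15 -4 15 0 0 0" --pt "0 -15 -4 15 0 0 0" --pt "0 -15 -4 15 0 0 0" --pt "0 -10 -3 10 0 0 0"

```text
clock: 3.35
ee_pos: [0.507, -0.0153, 0.3333]
ee_rot: [-0.109, 0.918, 0.046, 0.378]
contact_force: [0.2, -1.2, -0.3]
gripper_width: 0.0008
gripper_force: 0.0
```

```bash
cat > rec.py <<'E'
from h import *
import json
s=state()
open("log.txt","a").write(json.dumps([list(s["joints"]),list(s["ee_pos"]),list(s["ee_rot"])])+"\n")
boxpose()
E
python3 rec.py
```

```text
box xyz [-0.0489  0.0065  0.3333] F [ 0.2 -1.2 -0.3] j [-0.65 -0.49  0.48  2.38  0.35  0.44  1.42] t 3.35
```

>>> apply_moves --pt "0 0 0 5 -0.8 3.2 0" --pt "0 0 0 5 -0.8 3.2 0" --pt "0 0 0 5 -0.8 3.2 0" --pt "0 0 0 5 -0.8 3.2 0" --pt "0 0 0 5 -0.8 3.2 0" --pt "0 0 0 0 -0.8 3.2 0" --pt "0 0 0 0 0 0 0" --pt "0 0 0 0 0 0 0"

```text
clock: 4.15
ee_pos: [0.5076, -0.015, 0.3571]
ee_rot: [-0.116, 0.969, 0.025, 0.215]
contact_force: [-0.3, -0.1, -0.9]
gripper_width: 0.0005
gripper_force: 0.0
```

```bash
python3 rec.py; cat > fit.py <<'E'
from k import *
import json
S+=[tuple(json.loads(l)) for l in open("log.txt")]
s=np.array([-1,1,-1,1,-1,1,-1])
def FK(q,P):
    y,h,L1,L2,L3,e,e2,ty,a1,a2,a3=P[:11]
    q=np.array(q)*s
    z=lambda a:R.from_rotvec([0,0,a]);Y=lambda a:R.from_rotvec([0,a,0])
    r=z(y+q[0]);p=np.array([0,0,h])+r.apply([P[11],0,0]);r=r*Y(q[1])*z(q[2]);p=p+r.apply([e,a1,L1])
    r=r*Y(q[3]);p=p+r.apply([-e,a2,L2])
    r=r*z(q[4])*Y(q[5]);p=p+r.apply([e2,a3,L3])
    return p,r*z(q[6]+ty)
if __name__=="__main__":
    f0=lambda P:np.concatenate([(FK(q,[P[0]]+[0]*6+[P[1]]+[0]*4)[1]*R.from_quat(r).inv()).as_rotvec() for q,p,r in S])
    r=least_squares(f0,[-.08,1.5]);print(r.x,r.fun.reshape(-1,3).round(3).tolist())
    f=lambda P:np.r_[np.concatenate([FK(q,np.r_[P,0][:12])[0]-p for q,p,_ in S]),.01*(np.array(P[8:])),f0([P[0],P[7]])*.1]
    r=least_squares(f,[r.x[0],.33,.56,.53,.4,0,0,r.x[1],0,0,0,0]);print(r.x.round(4),r.fun[:3*len(S)].reshape(-1,3).round(4).tolist())
    np.save("P.npy",r.x)
E
python3 fit.py
```

```text
box xyz [-0.0482  0.0067  0.3571] F [-0.3 -0.1 -0.9] j [-0.78 -0.34  0.57  2.1   0.21  0.91  1.51] t 4.15
[-0.00257815  1.56915419] [[-0.0, 0.0, -0.001], [-0.001, -0.001, -0.0], [0.001, -0.004, 0.003], [0.002, -0.005, 0.001], [-0.001, -0.0, -0.001], [-0.001, -0.0, -0.001]]
[ 0.0039  0.3138  0.5557  0.5308  0.375  -0.0144 -0.0066  1.5745 -0.0208
 -0.0208 -0.021  -0.0188] [[-0.002, 0.0008, -0.002], [0.0001, 0.0028, 0.0006], [-0.0002, 0.0039, 0.0004], [-0.0027, -0.0056, 0.0052], [0.0014, 0.0022, -0.0025], [0.0011, -0.0049, -0.0017]]
```

```bash
cat > plan.py <<'E'
from fit import *
from h import goal,tab
P=np.load("P.npy")
lo=np.array([-2.85,-.5,-1.23,.21,-1.02,.16,-2.73]);hi=np.array([2.85,2.14,1.37,2.46,4.16,2.05,2.73])
def ik(p,r,q0,k=.003):
    f=lambda q:np.r_[(FK(q,P)[0]-p)*10,(FK(q,P)[1]*r.inv()).as_rotvec()*5,k*(q-q0)]
    return least_squares(f,np.clip(q0,lo+.01,hi-.01),bounds=(lo,hi))
if __name__=="__main__":
  q0=np.array([-.78,-.34,.57,2.1,.21,.91,1.51])
  for lean in(30,38,45):
    print(lean)
    for nm,(x,z) in dict(pre=(-.04,.33),a75=tab(.75,.18),a45=tab(.45,.18),a2=tab(.2,.19),a0=tab(0,.195),t0=tab(0,.218)).items():
      p,r=goal(x,z,lean)
      out=[]
      for qs in(q0,np.array([-.2,0,0,2,0,.7,1.2]),np.array([.4,0,-.6,2,-.5,.5,1.2]),np.array([-1.4,0,1.2,2,1.2,.5,.5])):
        q=ik(p,r,qs);e=np.linalg.norm(FK(q.x,P)[0]-p)*1e3
        out.append((q.x.round(2).tolist(),round(e,1)))
      print(nm,np.round((x,z),3),*out,sep="\n   ")
E
python3 plan.py
```

```text
30
pre
   [-0.04  0.33]
   ([-0.77, -0.36, 0.58, 2.18, 0.24, 0.75, 1.51], np.float64(0.0))
   ([-0.3, -0.26, 0.24, 2.16, -0.05, 0.71, 1.79], np.float64(0.0))
   ([0.35, -0.23, -0.27, 2.15, -0.32, 0.74, 2.07], np.float64(0.0))
   ([-1.07, -0.5, 0.74, 2.2, 0.5, 0.83, 1.26], np.float64(0.0))
a75
   [0.025 0.22 ]
   ([-0.76, -0.0, 0.7, 2.2, -0.21, 0.43, 1.92], np.float64(0.0))
   ([-0.14, 0.01, 0.11, 2.19, -0.24, 0.44, 1.97], np.float64(0.0))
   ([0.47, 0.01, -0.48, 2.19, -0.26, 0.44, 2.01], np.float64(0.0))
   ([-1.58, -0.5, 1.25, 2.26, 0.85, 0.65, 0.98], np.float64(0.0))
a45
   [0.058 0.177]
   ([-0.45, 0.14, 0.41, 2.17, -0.44, 0.36, 2.14], np.float64(0.0))
   ([0.03, 0.13, -0.08, 2.17, -0.26, 0.34, 1.99], np.float64(0.0))
   ([0.49, 0.14, -0.55, 2.18, -0.09, 0.33, 1.85], np.float64(0.0))
   ([-1.71, -0.5, 1.37, 2.27, 0.96, 0.6, 0.87], np.float64(25.1))
a2
   [0.084 0.138]
   ([-0.2, 0.24, 0.15, 2.14, -0.47, 0.27, 2.18], np.float64(0.0))
   ([0.18, 0.23, -0.25, 2.15, -0.14, 0.25, 1.89], np.float64(0.0))
   ([0.39, 0.24, -0.48, 2.16, 0.06, 0.25, 1.71], np.float64(0.0))
   ([-0.1, 0.24, 
[... 3382 characters left out ...]
 -0.43, 2.21, -0.93, 0.16, 2.73], np.float64(34.0))
   ([0.43, 0.18, -0.43, 2.21, -0.93, 0.16, 2.73], np.float64(34.0))
a0
   [0.095 0.1  ]
   ([-1.65, -0.5, 1.37, 2.45, 1.67, 0.43, 0.21], np.float64(106.7))
   ([0.32, 0.25, -0.32, 2.17, -0.93, 0.16, 2.73], np.float64(45.3))
   ([1.15, 0.68, -1.23, 2.35, 2.3, 0.38, -0.14], np.float64(0.0))
   ([0.32, 0.25, -0.32, 2.17, -0.93, 0.16, 2.73], np.float64(45.3))
t0
   [0.118 0.1  ]
   ([-1.68, -0.5, 1.37, 2.43, 1.62, 0.44, 0.24], np.float64(119.9))
   ([0.19, 0.29, -0.21, 2.12, -0.95, 0.16, 2.73], np.float64(42.8))
   ([1.12, 0.71, -1.23, 2.31, 2.23, 0.41, -0.07], np.float64(0.0))
   ([0.19, 0.29, -0.21, 2.12, -0.95, 0.16, 2.73], np.float64(42.8))
```

```bash
cat > wp.py <<'E'
from h import *
p0,r0=goal(*tab(.82,.182,.03),30);delta(p0,r0)
for a in(.7,.6,.5,.4,.3,.2,.1,.05,0,-.03):
    p,r=goal(*tab(a,.182,.01),30);print(a,((p-p0)*1e3).round(),p.round(4));p0=p
E
python3 wp.py
```

```text
d mm [  50.6    5.7 -113.5] rot [ 1.3 -4.8  0.4]
0.7 [ 30.   7. -29.] [ 0.5878 -0.0019  0.2149]
0.6 [ 11.   3. -14.] [0.5992 0.001  0.201 ]
0.5 [ 10.   3. -15.] [0.6093 0.0035 0.186 ]
0.4 [  9.   2. -16.] [0.6179 0.0056 0.1701]
0.3 [  7.   2. -17.] [0.6248 0.0073 0.1533]
0.2 [  5.   1. -17.] [0.6301 0.0086 0.136 ]
0.1 [  4.   1. -18.] [0.6337 0.0095 0.1181]
0.05 [ 1.  0. -9.] [0.6349 0.0098 0.1091]
0 [ 1.  0. -9.] [0.6356 0.01   0.1   ]
-0.03 [ 0.  0. -5.] [0.6358 0.01   0.0945]
```

>>> apply_moves --pt "0 7 1 -16 0.2 -0.8 0" --pt "0 7 1 -16 0.2 -0.8 0" --pt "0 7 1 -16 0.2 -0.8 0" --pt "0 7 1 -16 0.2 -0.8 0" --pt "0 7 1 -16 0.2 -0.8 0" --pt "0 7 1 -16 0.2 -0.8 0" --pt "0 8 0 -17 0 0 0" --pt "0 0 0 0 0 0 0"

```text
clock: 4.95
ee_pos: [0.5565, -0.0092, 0.2425]
ee_rot: [-0.114, 0.96, 0.03, 0.256]
contact_force: [-0.2, -0.6, 0.3]
gripper_width: 0.0006
gripper_force: 0.0
```

```bash
python3 rec.py;python3 wp.py|head -1
```

```text
box xyz [0.0006 0.0005 0.2425] F [-0.2 -0.6  0.3] j [-0.91 -0.16  0.82  2.26  0.07  0.48  1.69] t 4.95
d mm [ 1.7 -0.   1. ] rot [ 0.1 -0.2  0.4]
```

>>> apply_moves --pt "0 15 3 -15 0 0 0" --pt "0 15 4 -14 0 0 0" --pt "0 6 1 -7 0 0 0" --pt "0 5 2 -7 0 0 0" --pt "0 5 1 -7 0 0 0" --pt "0 5 2 -8 0 0 0" --pt "0 5 1 -8 0 0 0" --pt "0 4 1 -8 0 0 0"

```text
clock: 5.75
ee_pos: [0.6167, 0.0067, 0.1709]
ee_rot: [-0.114, 0.959, 0.032, 0.256]
contact_force: [-0.6, 0.9, 1.2]
gripper_width: 0.0005
gripper_force: 0.8
```

```bash
python3 rec.py;python3 wp.py|head -1
```

```text
box xyz [0.0629 0.0014 0.1709] F [-0.6  0.9  1.2] j [-0.84  0.2   0.88  2.23 -0.81  0.37  2.51] t 5.75
d mm [-58.6 -16.   72.6] rot [-0.1 -0.1  0.3]
```

>>> apply_moves --pt "0 4 1 -8 1.2 0.3 -2.2" --pt "0 3 1 -9 1.2 0.3 -2.2" --pt "0 3 1 -8 0.9 1.5 -2.2" --pt "0 3 0 -9 0.9 1.5 -2.2" --pt "0 0 0 0 0 0 0" --pt "0 0 0 0 0 0 0" --pt "0 0 0 0 0 0 0" --pt "0 0 0 0 0 0 0"

```text
clock: 6.55
ee_pos: [0.6298, 0.0092, 0.1374]
ee_rot: [-0.03, 0.971, 0.049, 0.232]
contact_force: [-0.1, 0.2, 0.9]
gripper_width: 0.001
gripper_force: 0.2
```

```bash
python3 rec.py;python3 wp.py|head -1
```

```text
box xyz [0.0762 0.0006 0.1374] F [-0.1  0.2  0.9] j [-0.77  0.31  0.83  2.2  -0.95  0.4   2.44] t 6.55
d mm [-71.7 -18.5 106.1] rot [-4.1 -3.6  9.2]
```

>>> apply_moves --pt "0 1 0 -4 -0.2 0.7 0" --pt "0 1 0 -5 -0.2 0.7 0" --pt "0 1 0 -4 -0.2 0.7 0" --pt "0 1 1 -5 -0.2 0.7 0" --pt "0 1 0 -4 -0.2 0.7 0" --pt "0 0 0 -5 0 0 0" --pt "0 0 0 0 0 0 0" --pt "0 0 0 0 0 0 0"

```text
clock: 7.35
ee_pos: [0.6355, 0.01, 0.1099]
ee_rot: [-0.03, 0.978, 0.041, 0.202]
contact_force: [1.0, 0.0, 1.8]
gripper_width: 0.0007
gripper_force: 0.9
```

```bash
python3 rec.py;python3 wp.py|head -1
```

```text
box xyz [8.190e-02 1.000e-04 1.099e-01] F [1.  0.  1.8] j [-0.74  0.4   0.81  2.16 -0.95  0.45  2.42] t 7.35
d mm [-77.3 -19.3 133.7] rot [-2.8 -7.1  9.4]
```

>>> apply_moves --pt "0 0 0 -2 0 0 0" --pt "0 0 0 -2 0 0 0" --pt "0 0 0 -2 0 0 0" --pt "0 0 0 -2 0 0 0" --pt "0 0 0 -2 0 0 0" --pt "0 0 0 -1 0 0 0" --pt "0 0 0 0 0 0 0" --pt "0 0 0 0 0 0 0"

```text
clock: 8.15
ee_pos: [0.6355, 0.01, 0.0996]
ee_rot: [-0.03, 0.978, 0.041, 0.202]
contact_force: [-4.1, 0.7, 16.6]
gripper_width: 0.0005
gripper_force: 8.1
```

```bash
python3 rec.py
```

```text
box xyz [0.082  0.     0.0996] F [-4.1  0.7 16.6] j [-0.69  0.4   0.75  2.16 -0.96  0.42  2.44] t 8.15
```

>>> apply_moves --pt "0 0 0 -1 0 0 0" --pt "0 0 0 -1 0 0 0" --pt "0 0 0 -1 0 0 0" --pt "0 0 0 0 0 0 0" --pt "0 0 0 0 0 0 0" --pt "0 0 0 0 0 0 0" --pt "0 0 0 0 0 0 0" --pt "0 0 0 0 0 0 0"

```text
clock: 8.95
ee_pos: [0.636, 0.01, 0.0982]
ee_rot: [-0.03, 0.978, 0.042, 0.203]
contact_force: [-26.2, -0.4, 55.6]
gripper_width: 0.0002
gripper_force: 28.1
```

```bash
python3 rec.py
```

```text
box xyz [ 0.0824 -0.0001  0.0982] F [-26.2  -0.4  55.6] j [-0.68  0.4   0.73  2.16 -0.97  0.42  2.44] t 8.95
```

The force is climbing steeply against a hard stop, so the lid should be home. Next I'll back off along the approach and check.

>>> apply_moves --pt "0 0 0 3 0 0 0" --pt "0 -2 0 4 0 0 0" --pt "0 -6 -1 12 0 0 0" --pt "0 -10 -2 18 0 0 0" --pt "0 -10 -2 18 0 0 0" --pt "0 -15 -3 18 0 0 0" --pt "0 -15 -3 18 0 0 0" --pt "0 -15 -3 18 0 0 0"

```text
clock: 9.75
ee_pos: [0.5672, -0.0023, 0.1992]
ee_rot: [-0.031, 0.978, 0.04, 0.202]
contact_force: [-0.4, 0.6, 1.6]
gripper_width: 0.0007
gripper_force: 0.0
```

```bash
python3 rec.py; python3 - <<'E'
from h import *
s=cv2.resize(camera("scene")[180:310,170:300,::-1],None,fx=3,fy=3,interpolation=2)
t=cv2.resize(camera("top")[100:230,200:300,::-1],None,fx=3,fy=3,interpolation=2)
cv2.imwrite("pics/s3.png",np.hstack([s,t]))
E
```

```text
box xyz [0.0126 0.0046 0.1992] F [-0.4  0.6  1.6] j [-1.25  0.07  1.27  2.22 -0.31  0.52  1.88] t 9.75
```

View pics/s3.png

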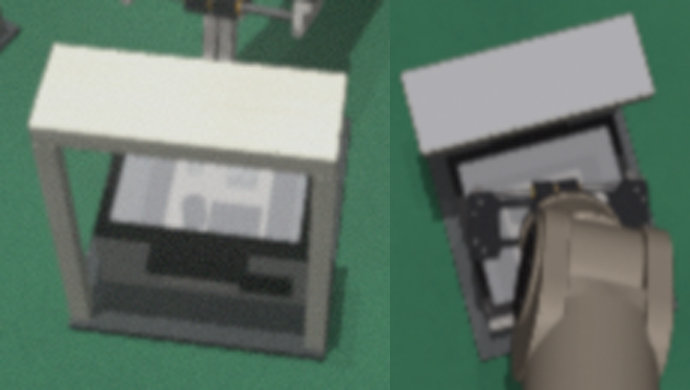

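The left half shows the lid down with the clear pane flat and the black tab over the front wall at about (198,262). I'll check the angle by projecting the shut tab outline, and work out the lever moves in the same script.

```bash
python3 - <<'E'
from h import *
L=np.array([[.2,.1,.01],[.2,-.1,.01],[.232,.045,.01],[.232,-.045,.01]])
for a in(0,.05,.1,.3):
    Q=np.c_[-.1+L[:,0]*np.cos(a)-L[:,2]*np.sin(a),L[:,1],.09+L[:,0]*np.sin(a)+L[:,2]*np.cos(a)]
    print(a,((proj("scene",w(box,Q))-[170,180]+.33)*3).round().tolist())
for a in(-.2,0,.25,.5,.75,1.,1.1):
    t=cnt[2]-.5+a;print(a,np.round([cnt[0]+.08*np.cos(t),cnt[1]+.08*np.sin(t)],4),"tangent",np.round([-np.sin(t),np.cos(t)],2))
E
```

```text
0 [[308.0, 260.0], [91.0, 234.0], [243.0, 283.0], [143.0, 272.0]]
0.05 [[309.0, 253.0], [90.0, 227.0], [243.0, 276.0], [143.0, 264.0]]
0.1 [[309.0, 246.0], [89.0, 220.0], [243.0, 268.0], [142.0, 256.0]]
0.3 [[311.0, 213.0], [87.0, 187.0], [244.0, 229.0], [141.0, 217.0]]
-0.2 [ 0.5084 -0.4476] tangent [0.77 0.64]
0 [ 0.5197 -0.4362] tangent [0.63 0.78]
0.25 [ 0.5302 -0.4193] tangent [0.42 0.91]
0.5 [ 0.5361 -0.4002] tangent [0.18 0.98]
0.75 [ 0.5372 -0.3803] tangent [-0.07  1.  ]
1.0 [ 0.5333 -0.3608] tangent [-0.32  0.95]
1.1 [ 0.5304 -0.3533] tangent [-0.41  0.91]
```

The tab's lower edge runs from about (148,272) to (247,284), which matches the 0 rad outline. The lid stays shut with nothing touching it. On to the counter.

```bash
cat > lv.py <<'E'
from h import *
n=np.array([.18,.984,0]);Z=np.array([0,0,-1.]);r=R.from_matrix(np.c_[np.cross(n,Z),n,Z])
def fp(a,gap=0.,z=.085):
    t=cnt[2]-.5+a;return np.array([cnt[0]+.08*np.cos(t),cnt[1]+.08*np.sin(t),z])-n*(.0215+gap)
E
python3 - <<'E'
from lv import *
c=calibration("top");u=cv2.undistortPoints(np.array([[[377.,240.]]]),c["mtx"],c["D"])[0,0]
M=cv2.Rodrigues(c["rvec"])[0];o=-M.T@c["tvec"];d=M.T@[u[0],u[1],1]
for z in(.12,.17):print("bigknob",o+d*(z-o[2])/d[2])
delta(fp(0,.03,.25),r); delta(fp(0,.03),r)
q=fp(0,.03)
for a in(0,.25,.5,.75,1.,1.05):print(a,((fp(a)-q)*1e3).round(),fp(a).round(4));q=fp(a)
E
```

```text
bigknob [ 0.31744525 -0.41341561  0.12      ]
bigknob [ 0.31621675 -0.39999951  0.17      ]
d mm [ -57.3 -487.4   49.8] rot [ -2.7  23.8 -14. ]
d mm [ -57.3 -487.4 -115.2] rot [ -2.7  23.8 -14. ]
0 [ 5. 30.  0.] [ 0.5158 -0.4574  0.085 ]
0.25 [10. 17.  0.] [ 0.5263 -0.4404  0.085 ]
0.5 [ 6. 19.  0.] [ 0.5323 -0.4214  0.085 ]
0.75 [ 1. 20.  0.] [ 0.5333 -0.4015  0.085 ]
1.0 [-4. 20.  0.] [ 0.5294 -0.3819  0.085 ]
1.05 [-1.  4.  0.] [ 0.5281 -0.3781  0.085 ]
```

>>> apply_moves --pt "0 -15 -8 14 0 0 0" --pt "0 -15 -15 14 0 0 0" --pt "0 -10 -30 14 0 0 -1" --pt "0 -5 -38 14 -0.2 1.6 -1" --pt "0 -5 -40 0 -0.2 1.6 -1" --pt "0 -3 -40 0 -0.2 1.7 -1" --pt "0 -2 -40 0 -0.2 1.7 -1" --pt "0 -2 -40 0 -0.2 1.7 -1"

```text
clock: 10.65
ee_pos: [0.511, -0.2261, 0.251]
ee_rot: [0.015, 0.991, 0.027, 0.132]
contact_force: [-0.4, 1.2, 1.2]
gripper_width: 0.0004
gripper_force: 0.0
```

```bash
python3 rec.py;python3 -c "
from lv import *
delta(fp(0,.03,.2),r)"
```

```text
box xyz [-0.0959 -0.1991  0.251 ] F [-0.4  1.2  1.2] j [-1.28 -0.49  1.37  2.03  0.48  0.99  1.45] t 10.65
d mm [  -0.6 -260.8  -51. ] rot [-1.7 15.4 -8.6]
```

>>> apply_moves --pt "0 0 -30 0 -0.2 2 -1" --pt "0 0 -35 0 -0.2 2 -1" --pt "0 0 -35 0 -0.2 2 -1" --pt "0 0 -35 0 -0.2 2 -1" --pt "0 0 -35 0 -0.2 2 -1" --pt "0 0 -35 0 -0.2 2 -1" --pt "0 0 -35 0 -0.2 2 -1" --pt "0 0 -20 0 -0.2 1.4 -1"

```text
clock: 11.45
ee_pos: [0.4037, -0.3983, 0.3215]
ee_rot: [0.086, 0.994, -0.037, 0.048]
contact_force: [0.1, -0.0, 0.2]
gripper_width: 0.0004
gripper_force: 0.0
```

```bash
python3 rec.py;python3 -c "
from lv import *
delta(fp(0,.03,.2),r)"
```

```text
box xyz [-0.2416 -0.3402  0.3215] F [ 0.1 -0.   0.2] j [-1.08 -0.49  1.37  1.84  0.55  1.32  1.58] t 11.45
d mm [ 106.7  -88.7 -121.5] rot [ 4.8  5.1 -0.5]
```

>>> apply_moves --pt "0 14 -12 -12 0.6 0.6 0" --pt "0 14 -12 -12 0.6 0.6 0" --pt "0 14 -12 -12 0.6 0.6 0" --pt "0 14 -12 -12 0.6 0.6 0" --pt "0 14 -12 -12 0.6 0.6 0" --pt "0 14 -12 -12 0.6 0.6 0" --pt "0 14 -12 -12 0.6 0.6 0" --pt "0 8 -5 -12 0.6 0.6 0"

```text
clock: 12.25
ee_pos: [0.4065, -0.3855, 0.292]
ee_rot: [0.086, 0.994, -0.042, 0.054]
contact_force: [0.4, -0.5, 0.1]
gripper_width: 0.0006
gripper_force: 0.0
```

```bash
python3 rec.py;python3 -c "
from lv import *
delta(fp(0,.03,.2),r);delta(fp(0,.03),r)"
```

```text
box xyz [-0.2358 -0.3285  0.292 ] F [ 0.4 -0.5  0.1] j [-1.08 -0.5   1.37  1.91  0.58  1.25  1.53] t 12.25
d mm [ 103.9 -101.4  -92. ] rot [ 5.3  5.8 -0.5]
d mm [ 103.9 -101.4 -207. ] rot [ 5.3  5.8 -0.5]
```

```bash
python3 fit.py | tail -1; cat > nul.py <<'E'
from plan import *
from lv import fp,r as rt
import json
q=np.array(json.loads(open("log.txt").readlines()[-1])[0])
def J(q):
    p0,r0=FK(q,P);c=[]
    for i in range(7):
        d=q.copy();d[i]+=1e-5;p,r=FK(d,P);c.append(np.r_[(p-p0)/1e-5,(r*r0.inv()).as_rotvec()/1e-5])
    return np.array(c).T
if __name__=="__main__":
    j=J(q);n=np.linalg.svd(j)[2][-1];print("null",n.round(2), "sv",np.linalg.svd(j)[1].round(3))
    pi=np.linalg.pinv(j)
    for k,nm in enumerate("x y z rx ry rz".split()):print(nm,(pi[:,k]*(.1 if k<3 else .175)).round(2))
    for qs in(q,np.array([.4,.2,0,1.8,0,1.1,1.5]),np.array([0,.2,.3,1.8,0,1.1,1.5])):
        for g in((0,.03,.25),(0,.03,.085),(1,0,.085)):
            s=ik(fp(*g),rt,qs);print(g,s.x.round(2),s.cost.round(4))
E
python3 nul.py
```

```text
1.9000e-03  1.5707e+00 -2.7200e-02 -2.7200e-02  5.0000e-04 -4.0000e-04] [[-0.0061, 0.012, -0.0003], [-0.0024, 0.0173, 0.0036], [0.0053, 0.0101, 0.0012], [-0.0024, -0.0103, -0.0042], [0.0092, 0.0102, 0.0036], [0.004, 0.0079, 0.004], [-0.0001, 0.002, -0.0008], [-0.0028, -0.0011, 0.0], [-0.0026, -0.0005, 0.0004], [-0.003, -0.0005, 0.0008], [-0.002, 0.0006, 0.0002], [-0.0017, 0.0009, -0.0], [-0.0073, -0.0101, 0.0004], [-0.0087, -0.0069, -0.0039], [-0.0115, -0.005, -0.0022], [-0.0108, -0.005, -0.0027]]
null [ 0.1   0.53  0.33 -0.   -0.5  -0.36  0.47] sv [1.854 1.603 1.405 0.478 0.322 0.166]
x [-0.38  0.01  0.27 -0.14  0.03  0.01 -0.09]
y [ 0.12  0.09 -0.2   0.14 -0.09 -0.05 -0.11]
z [ 0.1   0.04 -0.15 -0.14 -0.09  0.17  0.07]
rx [-0.08 -0.11  0.09 -0.1  -0.08  0.1   0.07]
ry [-0.23  0.05  0.18 -0.1   0.    0.16 -0.01]
rz [ 0.01 -0.06 -0.04 -0.    0.03  0.02  0.15]
(0, 0.03, 0.25) [-1.11 -0.5   1.37  1.87  0.6   1.26  1.5 ] 1.3772
(0, 0.03, 0.085) [-1.05 -0.5   1.37  2.12  0.69  1.02  1.39] 2.7979
(1, 0, 0.085) [-1.18 -0.5   1.37  2.16  0.67  1.02  1.25] 1.9652
(0, 0.03, 0.25) [ 0.68  0.43  0.    1.5  -0.    1.21  2.08] 0.0
(0, 0.03, 0.085) [ 0.72  0.57 -0.05  1.65  0.03  0.93  2.05] 0.0
(1, 0, 0.085) [ 0.59  0.49 -0.06  1.78  0.04  0.87  1.9 ] 0.0
(0, 0.03, 0.25) [ 0.48  0.45  0.28  1.5  -0.13  1.21  2.18] 0.0
(0, 0.03, 0.085) [ 0.55  0.59  0.18  1.65 -0.13  0.92  2.17] 0.0
(1, 0, 0.085) [ 0.39  0.51  0.19  1.78 -0.12  0.87  2.03] 0.0
```

```bash
cat > sim.py <<'E'
from nul import *
def go(q,p,r,n):
    # straight interpolation of commanded pose in n rows; least-norm dq, clipped joints locked
    p0,r0=FK(q,P);rv=(r*r0.inv()).as_rotvec();ok=0
    for i in range(1,n+1):
        tp=p0+(p-p0)*i/n;tr=R.from_rotvec(rv*i/n)*r0
        for _ in range(2):
            a,b=FK(q,P);e=np.r_[tp-a,(tr*b.inv()).as_rotvec()]
            j=J(q);act=np.ones(7,bool)
            for _ in range(3):
                dq=np.zeros(7);dq[act]=np.linalg.lstsq(j[:,act],e,rcond=.02)[0]
                bad=((q+dq<lo+.005)|(q+dq>hi-.005))&act
                if not bad.any():break
                act&=~bad
            q=np.clip(q+dq,lo+.005,hi-.005)
        a,b=FK(q,P);ok=max(ok,np.linalg.norm(a-tp),)
    return q,ok
if __name__=="__main__":
    L=[json.loads(l) for l in open("log.txt")]
    for i in(1,2,3,8):
        qq,e=go(np.array(L[i][0]),np.array(L[i+1][1]),R.from_quat(L[i+1][2]),8)
        print(i,qq.round(2),np.round(L[i+1][0],2),round(e,3))
    p0,r0=FK(q,P);rng=np.random.default_rng(0);best=[]
    for t in range(120):
        w1=rng.uniform([.2,-.35,.3],[.55,.45,.5]);w1z=rng.uniform(-.9,.9)
        if np.hypot(*w1[:2])<.4:continue
        q1,e1=go(q,w1,R.from_rotvec([0,0,w1z])*rt,10)
        fz=rng.uniform(-1.5,.5)
        q2,e2=go(q1,fp(0,.04,.25),R.from_rotvec([0,0,fz])*rt,14)
        m=np.minimum(q2-lo,hi-q2).min()
        best.append((e1+e2-.05*min(m,.4),e1,e2,m,w1.round(2),round(w1z,2),round(fz,2),q1.round(2),q2.round(2)))
    best.sort(key=lambda b:b[0])
    for b in best[:5]:print(*b)
E
time python3 sim.py
```

```text
1 [-0.9  -0.16  0.82  2.26  0.07  0.48  1.7 ] [-0.91 -0.16  0.82  2.26  0.07  0.48  1.69] 0.0
2 [-0.83  0.21  0.87  2.22 -0.82  0.38  2.51] [-0.84  0.2   0.88  2.23 -0.81  0.37  2.51] 0.011
3 [-0.77  0.32  0.82  2.19 -0.96  0.41  2.44] [-0.77  0.31  0.83  2.2  -0.95  0.4   2.44] 0.0
8 [-0.98 -0.04  1.36  2.05 -0.13  0.87  2.  ] [-1.28 -0.49  1.37  2.03  0.48  0.99  1.45] 0.023
-0.01997144495741218 8.861173428303176e-06 1.9693869159520376e-05 0.48716459277307933 [ 0.49 -0.02  0.47] -0.88 -0.77 [-0.96 -0.07  0.83  1.64  0.05  1.55  0.37] [ 0.13  0.62  0.88  1.49 -0.49  1.27  1.69]
-0.019965896609249818 1.426034363133216e-05 1.9843047118853096e-05 0.4384648206596422 [0.54 0.12 0.36] -0.56 -0.15 [-1.24  0.23  1.09  1.69 -0.21  1.35  0.71] [ 0.15  0.61  0.86  1.49 -0.47  1.26  2.29]
-0.01991811806418306 3.511749802727407e-05 4.6764437789669345e-05 0.44036872217678424 [0.52 0.25 0.47] -0.46 -1.22 [-1.12  0.17  0.7   1.44 -0.11  1.56  0.5 ] [ 0.11  0.64  0.93  1.49 -0.52  1.28  1.27]
-0.01991662296251976 4.423190677405786e-05 3.914513070618444e-05 0.48927301758907216 [0.4  0.15 0.48] -0.59 -1.2 [-0.87 -0.17  0.31  1.72  0.05  1.59  0.24] [ 0.13  0.62  0.88  1.49 -0.49  1.27  1.26]
-0.01988961743684241 6.142808838159728e-05 4.895447477599611e-05 0.4966521859451275 [0.47 0.31 0.35] -0.63 -1.1 [-1.13  0.15  0.5   1.69 -0.08  1.32  0.15] [ 0.14  0.61  0.87  1.49 -0.48  1.27  1.35]
real	0m12.876s
user	0m13.363s
sys	0m0.124s
```

```bash
python3 - <<'E'
from sim import *
for fz in(0,-.15,-1.57):
    w1=np.array([.48,0,.46]);q1,e1=go(q,w1,R.from_rotvec([0,0,-.7])*rt,12)
    rf=R.from_rotvec([0,0,fz])*rt
    q2,e2=go(q1,fp(0,.03,.25),rf,14);q3,e3=go(q2,fp(0,.03),rf,8);q4,e4=go(q3,fp(1.),rf,8)
    print(fz,e1,e2,e3,e4,*[x.round(2) for x in(q1,q2,q3,q4)],sep="\n ")
import h
h.delta(np.array([.48,0,.46]),R.from_rotvec([0,0,-.7])*rt)
E
```

```text
0
 3.867216087703798e-06
 2.96476866216208e-05
 1.673771466871208e-07
 3.47353481703461e-08
 [-0.99 -0.1   0.8   1.67  0.07  1.54  0.5 ]
 [ 0.14  0.59  0.84  1.5  -0.45  1.25  2.42]
 [ 0.19  0.73  0.73  1.65 -0.56  0.99  2.51]
 [-0.    0.65  0.76  1.78 -0.55  0.93  2.38]
-0.15
 3.867216087703798e-06
 2.895440274215742e-05
 1.6673171470179597e-07
 3.4940329296978145e-08
 [-0.99 -0.1   0.8   1.67  0.07  1.54  0.5 ]
 [ 0.13  0.59  0.85  1.5  -0.46  1.26  2.28]
 [ 0.19  0.73  0.74  1.65 -0.57  0.99  2.37]
 [-0.01  0.66  0.77  1.78 -0.56  0.94  2.24]
-1.57
 3.867216087703798e-06
 2.3471631929140695e-05
 1.536565236479843e-07
 3.6742062011919136e-08
 [-0.99 -0.1   0.8   1.67  0.07  1.54  0.5 ]
 [ 0.07  0.65  0.99  1.5  -0.56  1.29  0.93]
 [ 0.12  0.79  0.86  1.65 -0.68  1.03  1.03]
 [-0.08  0.72  0.9   1.78 -0.67  0.98  0.91]
d mm [ 73.5 385.5 168. ] rot [  7.2   3.7 -40.6]
```

>>> apply_moves --pt "0 8 40 22 0.9 0.5 -5" --pt "0 8 43 21 0.9 0.5 -5" --pt "0 8 43 20 0.9 0.5 -5" --pt "0 8 43 20 0.9 0.5 -5" --pt "0 8 43 20 0.9 0.5 -5" --pt "0 8 43 20 0.9 0.5 -5" --pt "0 8 43 20 0.9 0.4 -5" --pt "0 8 43 20 0.9 0.4 -5"

```text
clock: 13.05
ee_pos: [0.4702, -0.0426, 0.4554]
ee_rot: [0.423, 0.906, 0.001, -0.002]
contact_force: [0.4, -0.4, 0.4]
gripper_width: 0.0006
gripper_force: 0.0
```

```bash
python3 rec.py;python3 -c "
from sim import *
import h
for w1 in(np.array([.48,0,.46]),):
    q1,e1=go(q,w1,R.from_rotvec([0,0,-.7])*rt,2)
    q2,e2=go(q1,fp(0,.03,.25),rt,14);print(e1,e2,q2.round(2))
q2,e2=go(q,fp(0,.03,.25),rt,14);print(e2,q2.round(2))
h.delta(fp(0,.03,.25),rt)"
```

```text
box xyz [-0.0911 -0.0111  0.4554] F [ 0.4 -0.4  0.4] j [-0.95 -0.14  0.81  1.69  0.1   1.56  0.55] t 13.05
1.2829827461775425e-07 2.7391651338056436e-05 [ 0.14  0.59  0.83  1.5  -0.45  1.25  2.42]
4.2892532150657736e-05 [ 0.13  0.59  0.85  1.5  -0.46  1.26  2.43]
d mm [  40.2 -444.3 -205.4] rot [-0.1 -0.2 39.7]
```

>>> apply_moves --pt "0 2.5 -28 -12 0 0 2.5" --pt "0 2.5 -28 -12 0 0 2.5" --pt "0 2.5 -28 -12 0 0 2.5" --pt "0 2.5 -28 -12 0 0 2.5" --pt "0 2.5 -28 -12 0 0 2.5" --pt "0 2.5 -28 -12 0 0 2.5" --pt "0 2.5 -28 -12 0 0 2.5" --pt "0 2.5 -28 -12 0 0 2.5"

```text
clock: 13.85
ee_pos: [0.4906, -0.2691, 0.3579]
ee_rot: [0.257, 0.966, 0.0, -0.002]
contact_force: [0.5, 0.8, 0.5]
gripper_width: 0.0003
gripper_force: 0.0
```

>>> apply_moves --pt "0 2.5 -28 -12 0 0 2.5" --pt "0 2.5 -28 -12 0 0 2.5" --pt "0 2.5 -28 -12 0 0 2.5" --pt "0 2.5 -28 -12 0 0 2.5" --pt "0 2.5 -28 -12 0 0 2.5" --pt "0 2.5 -28 -12 0 0 2.5" --pt "0 2.5 -28 -12 0 0 2.5" --pt "0 2.5 -26 -12 0 0 2.5"

```text
clock: 14.65
ee_pos: [0.5102, -0.4916, 0.2615]
ee_rot: [0.086, 0.996, 0.001, -0.002]
contact_force: [-0.1, 0.8, 0.2]
gripper_width: 0.0003
gripper_force: 0.0
```

```bash
python3 rec.py;python3 -c "
from lv import *
delta(fp(0,.03),r)
t=cv2.resize(camera('top')[150:290,290:410,::-1],None,fx=4,fy=4,interpolation=2)
cv2.imwrite('pics/t4.png',t)"
```

```text
box xyz [-0.1608 -0.4565  0.2615] F [-0.1  0.8  0.2] j [ 0.11  0.58  0.9   1.49 -0.46  1.3   2.45] t 14.65
d mm [   0.2    4.7 -176.5] rot [-0.1 -0.2 -0.5]
```

View pics/t4.png

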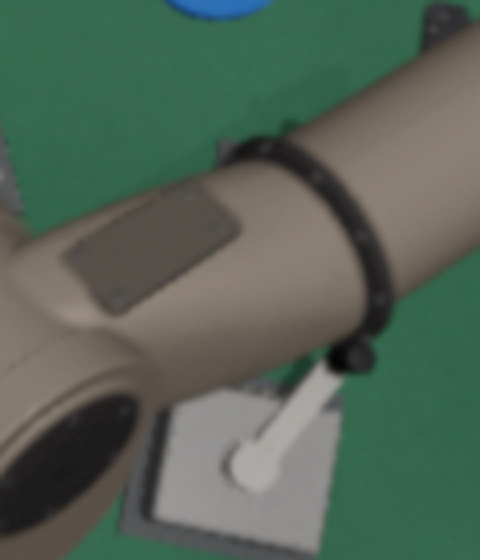

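The top view shows only the arm above the target, and the large counter with its knob at about (352,357), which the tool isn't near. I'll descend beside the small counter's knob.

>>> apply_moves --pt "0 0 0 -22 0 0 0" --pt "0 0 0 -22 0 0 0" --pt "0 0 0 -22 0 0 0" --pt "0 0 0 -22 0 0 0" --pt "0 0 0 -22 0 0 0" --pt "0 0 0 -22 0 0 0" --pt "0 0 0 -22 0 0 0" --pt "0 0 0 -22 0 0 0"

```text
clock: 15.5
ee_pos: [0.5101, -0.4901, 0.0854]
ee_rot: [0.086, 0.996, 0.001, -0.002]
contact_force: [1.0, -0.2, 0.1]
gripper_width: 0.0001
gripper_force: 0.0
```

```bash
python3 rec.py;python3 -c "
from lv import *
delta(fp(0,.0),r)
cv2.imwrite('pics/s5.png',cv2.resize(camera('scene')[140:240,80:220,::-1],None,fx=4,fy=4,interpolation=2))"
```

```text
box xyz [-0.1605 -0.455   0.0854] F [ 1.  -0.2  0.1] j [ 0.16  0.73  0.78  1.65 -0.59  1.01  2.54] t 15.5
d mm [ 5.7 32.7 -0.4] rot [-0.1 -0.2 -0.5]
```

View pics/s5.png

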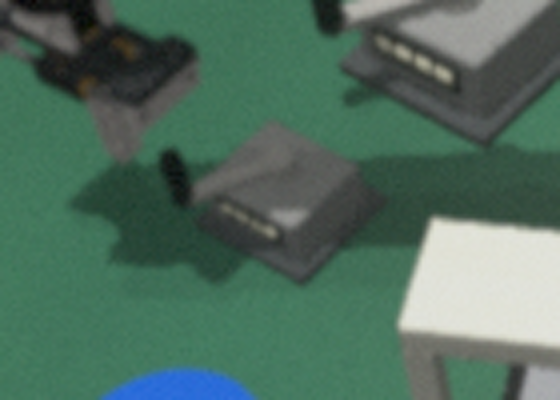

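The finger tips are at about (122,155), with the knob at (175,178) just ahead of them in +y. Now I'll sweep it.

>>> apply_moves --pt "0 2 12 0 0 0 0" --pt "0 2 12 0 0 0 0" --pt "0 2 9 0 0 0 0" --pt "0 6 8 0 0 0 0" --pt "0 4 9 0 0 0 0" --pt "0 4 9 0 0 0 0" --pt "0 2 10 0 0 0 0" --pt "0 1 10 0 0 0 0"

```text
clock: 16.35
ee_pos: [0.5336, -0.4109, 0.0872]
ee_rot: [0.086, 0.996, 0.0, -0.001]
contact_force: [1.1, -3.8, 1.1]
gripper_width: 0.0005
gripper_force: 1.6
```

```bash
python3 rec.py;python3 -c "
from lv import *
delta(fp(1),r);delta(fp(.63),r)"
```

```text
box xyz [-0.1186 -0.3839  0.0872] F [ 1.1 -3.8  1.1] j [ 0.02  0.68  0.8   1.74 -0.58  0.98  2.44] t 16.35
d mm [-4.2 29.  -2.2] rot [-0.1 -0.1 -0.5]
d mm [-0.2 -0.1 -2.2] rot [-0.1 -0.1 -0.5]
```

Contact is at 3.8 N, so the lever is moving. I'll go on to the stop.

>>> apply_moves --pt "0 0 8 0 0 0 0" --pt "0 -1 8 0 0 0 0" --pt "0 -2 7 0 0 0 0" --pt "0 -1 6 0 0 0 0" --pt "0 -1 3 0 0 0 0" --pt "0 0 0 0 0 0 0" --pt "0 0 0 0 0 0 0" --pt "0 0 0 0 0 0 0"

```text
clock: 17.15
ee_pos: [0.528, -0.3824, 0.0877]
ee_rot: [0.087, 0.996, -0.002, -0.001]
contact_force: [5.0, -16.8, -7.3]
gripper_width: -0.0
gripper_force: 8.3
```

```bash
python3 rec.py;python3 -c "
from lv import *
delta(fp(1),r)"
```

```text
box xyz [-0.1171 -0.3548  0.0877] F [  5.  -16.8  -7.3] j [-0.04  0.65  0.82  1.79 -0.57  0.95  2.41] t 17.15
d mm [ 1.4  0.5 -2.7] rot [ 0.2 -0.1 -0.4]
```

The force is 17 N against about 4 N of spring, so the lever is at its stop, and it has been held there for 0.3 s. Now I'll back off along the arc and let go.

>>> apply_moves --pt "0 2 -12 0 0 0 0" --pt "0 2 -15 0 0 0 0" --pt "0 0 -18 0 0 0 0" --pt "0 -4 -18 0 0 0 0" --pt "0 -6 -18 0 0 0 0" --pt "0 -8 -20 0 0 0 0" --pt "0 -6 -20 0 0 0 0" --pt "0 0 -10 0 0 0 0"

```text
clock: 17.95
ee_pos: [0.5067, -0.5125, 0.087]
ee_rot: [0.088, 0.996, 0.001, -0.002]
contact_force: [0.2, -0.7, 0.5]
gripper_width: 0.0004
gripper_force: 0.0
```

>>> apply_moves --pt "0 0 0 20 0 0 0" --pt "0 0 0 20 0 0 0" --pt "0 0 0 20 0 0 0" --pt "0 0 0 20 0 0 0" --pt "0 0 0 20 0 0 0" --pt "0 0 0 10 0 0 0" --pt "0 0 0 0 0 0 0" --pt "0 0 0 0 0 0 0"

```text
clock: 18.75
ee_pos: [0.5084, -0.5101, 0.1963]
ee_rot: [0.086, 0.996, 0.001, -0.002]
contact_force: [0.6, -0.1, 0.6]
gripper_width: 0.0002
gripper_force: 0.0
```

```bash
python3 rec.py;python3 -c "
from lv import *
t=cnt[2]-.5
print((proj('scene',[[cnt[0]+.08*np.cos(t+a),cnt[1]+.08*np.sin(t+a),.116] for a in(0,.1,1)])-[80,140]+.4)*3)
cv2.imwrite('pics/s6.png',cv2.resize(camera('scene')[140:310,80:300,::-1],None,fx=3,fy=3,interpolation=2))"
```

```text
box xyz [-0.167  -0.474   0.1963] F [ 0.6 -0.1  0.6] j [ 0.16  0.65  0.85  1.53 -0.51  1.2   2.5 ] t 18.75
[[125.57242598 120.25853276]
 [128.30862811 125.00854572]
 [180.64220334 149.18634162]]
```

View pics/s6.png

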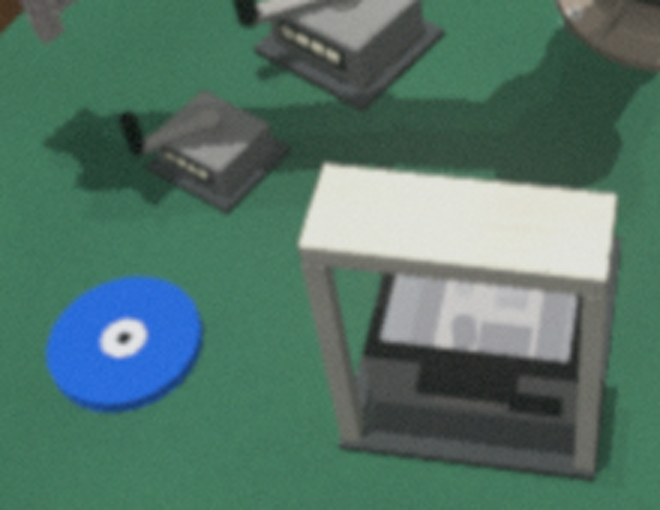

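The knob is back at rest: its top is at about (127,119), against a projected rest position of (126,120). The lid is still shut, with its tab at about (465,385), and the arm is clear of everything.

```bash
python3 -c "
from workcell import *
print(sign_off())"
```

```text
the job is handed in; nothing more can be done
None
```

I shut and latched the lid, then swung the small counter's lever to its stop and let it spring back; the job was handed in at about 19 s with the arm touching nothing, though no verdict came back. I closed the lid by pressing on its pane near the outer rim rather than on the tab, because the arm's joint limits wouldn't allow the lean needed to reach the tab.

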